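Tighten a rotor's lock ring with the pin spanner

TASK

Tighten the lock ring on top of the centrifuge rotor: take the T-handled pin spanner from its rest, seat both its prongs fully in the ring's two holes, and turn the ring gently clockwise (seen from above) with the spanner until it comes up against its stop. Then put the spanner back upright, fully down in its rest, and leave everything else where it is.

Things in the scene. Friction and masses are not known exactly. Their poses are not given: they have to be found in the camera images.
- rotor_stand: Steel-grey centrifuge rotor, 124 mm across, on a grey round service stand, 144 mm across, bolted to the bench. Origin: centre of the stand's underside; z up along the rotor's axis. More than 40 N in all on rotor, ring and stand damages them (all contacts added, so turning the ring with 0.2 N m counts as 9 N at the two prongs); the fingers must not touch it.
- ring_face (a point): Centre of the flat top face of the pale metal lock ring, a disc 72 mm across and 14 mm thick, 112 mm above the stand's origin; axes as the stand's (they do not turn with the ring). The ring turns about z without rising or sinking. In its face are two round blind holes, 8 mm across, 11 mm deep, 22 mm either side of the axis.
- lock_ring (a joint): Ring's turn in rad, clockwise seen from above is positive: starts at 0.1 to 0.35, hard stop (tight) at 1.0. The turn takes about 0.2 N m, so prongs pressed on its face with up to 5 N slide without turning it. The holes' line is at: stand's x axis + U - this joint (counter-clockwise positive), U unmeasured, -0.4 to 0.4: see the holes, or feel until both prongs drop in.
- spanner_grip (a point): Centre of the T-handle of the steel pin spanner (about 0.22 kg, upright in its rest). The handle is a bar 76 mm long (this point's x axis), 16 mm wide (y), 18 mm tall (z, up); take it across its 16 mm width from above. Below it are a round stem, 12 mm thick and 30 mm long, and a flat head, 66 (x) x 22 x 12 mm, its underside 51 mm below this point.
- prong_tips (a point): Midpoint between the ends of the spanner's two prongs, 60 mm below spanner_grip on the spanner's axis; axes as there. The prongs are round, 6 mm thick with ball ends, 9 mm long, 22 mm either side of the axis along x. Fully home, the head's underside lies on the ring's face. Half a turn round makes no difference.
- rest: The spanner's rest: a fixed grey block 110 mm (x) by 60 mm (y), 22 mm tall. Origin: centre of its underside, on the bench. Its flat top has two square sockets, 14 x 14 mm, 17 mm deep, 22 mm either side of the centre along x. The spanner stands with its prongs in them, head flat on the block, handle's centre 73 mm above the bench; either way round.
- wrench: Bystander: a steel open-ended wrench 160 mm long, lying flat; not to be shifted.
- reagent: Bystander: an upright bottle, 60 mm across and 130 mm tall; not to be shifted. Origin: underside.
- beaker: Bystander: an open glass cup, 66 mm across and 80 mm tall; not to be shifted. Origin: underside.
- jar: Bystander: a small jar, 48 mm across and 55 mm tall; not to be shifted. Origin: underside.
- tub: Bystander: a white tub with black lid, 56 mm across and 70 mm tall; not to be shifted. Origin: underside.
- tube_rack: Bystander: a rack of capped tubes, 70 x 150 mm and 68 mm tall; not to be shifted. Origin: underside.
Mind the look-alikes: they are no part of the job. Leave any pink or red look-alike of the part that bears spanner_grip alone.

How it is judged:
By the outcome, as a careful person would: the job done as asked, in the order asked, and still so for the second after the job is handed in, with the robot touching nothing.
It also fails if it takes over 72 s, if anything falls off the work surface, if the arm or the gripper's body presses on something with over 40 N, if the wrist force passes 120 N, or if a joint passes its speed limit or range.

ROBOT

A 7-joint arm with a two-finger parallel gripper is mounted at the origin on the work surface. World frame = base frame: x ahead of the robot, y to its left, z up, the work surface at z = 0. Lengths are in m, angles in rad, forces in N, time in s.
With the tool pointing down it reaches from about 0.4 to 0.875 m from the base axis. Payload 6.5 kg.
Tool frame: the origin (TCP) lies between the finger pads; the fingertips stand 25 mm ahead of it and the grasp point (between the pads) lies 6 mm ahead of it; x points along the fingers, y is the direction in which the jaws open and shut, and the axes are right-handed (so a half turn about x gives the same grasp; the last joint's range is limited). The gripper opens to 88 mm and grips with 3 to 60 N. Pads are 18 mm wide; open, the fingers measure 123 mm over their backs; the gripper's body (75 mm by 187 mm) begins 45 mm behind the grasp point.
Start: joints at [-1.206, 0.536, -0.004, 1.538, 0.003, 1.067, -0.071], TCP at [0.271, 0.591, 0.264] pointing down, gripper open.
Joint ranges: [-2.7, 2.7], [-0.37, 2.16], [-1.27, 1.26], [0.24, 2.4], [-1.31, 4.45], [0.19, 1.91], [-2.76, 2.76]. Speed limits (rad/s): [2.39, 2.39, 3.14, 3.14, 3.14, 3.14, 3.14].

INTERFACE

Orientations are given as a unit quaternion [x, y, z, w].
In Python, from station import manip, imaging gives the robot as it stands. Calls block until the motion is done:
- manip.reach(position, orientation): joint-space move of the TCP to a pose.
- manip.move_straight(position, rotation=None, rate=0.15, max_force=None): straight line of the TCP; rotation=None keeps the orientation; rate is the mean speed in m/s. With max_force (N) it stops when the force on the tool has changed by that much, and returns True; else False.
- manip.set_joints(angles): joint-space move.
- manip.gripper_to(opening, strength=None): opening from 0.0 (shut) to 1.0 (fully open); strength is the grip in N (None keeps the last); returns when the fingers have stopped.
- manip.sleep(seconds).
- manip.solve_ik(position, orientation): joint angles nearest the present ones, or None.
- imaging.camera(name): name is "scene" or "top" or "wrist"; returns the picture (420x560x3 uint8, red, green, blue); there is no depth.
- imaging.calibration(name): a dict with "fx", "fy", "cx", "cy" (pixels), "D" ([k1, k2, p1, p2, k3] as OpenCV has them; the pictures are not rectified), "eye" and "orientation" of the camera in the world; the wrist camera has in their place "hand_eye" (4x4, takes a point from camera to tool coordinates, whose origin is the TCP and whose axes are the tool frame's). Camera axes: x right, y up, looking along -z (the intrinsics and any distortion apply to the point x, -y, -z); pixel columns grow to the right and rows downward; lengths in m; the calibration is good to about 2 mm. A picture is of the moment at which its call begins: read the wrist's pose just before it. calibration takes no time and is no camera call.
A pose or a line that the arm cannot do raises manip.PlanningError and nothing moves.
- manip.finish_job(): hands the job in, once; it reports no verdict.
Readings, each from a call of its own:
- manip.read_t(): time.
- manip.read_joint_pos(): joint angles.
- manip.read_joint_velocities(): joint speeds.
- manip.read_effort(): joint torques, N m.
- manip.read_tcp_pos(): TCP position.
- manip.read_ee_rot(): TCP orientation.
- manip.read_ft_force(): force on the tool from outside, world axes, zero at the start.
- manip.read_ft_torque(): the same for the moment, N m.
- manip.read_width(): opening from 0.0 (shut) to 1.0 (fully open).
Only numpy, scipy, OpenCV 4.12 (cv2) and the standard library are available. Lean on these libraries where they do the work, as an engineer would, in place of code of your own. Each camera call takes 0.05 s, during which the arm holds its last target. There are 200 camera calls.

## Working session

There is one attempt and no reset: what is moved stays moved. The work goes in short steps, each a Python script; the robot and the scene stay as the last script left them, time stands still between calls to the robot, and variables do not carry over. Pictures are saved under pics/ and viewed, about 8 in all and at most 12, crops included, and the job is handed in when it is done.

```bash
ls; mkdir -p pics
python3 - <<'E'
from station import manip, imaging
import cv2,numpy as np
for n in("scene","top"):
    im=imaging.camera(n); cv2.imwrite(f"pics/{n}0.png",im[:,:,::-1]); print(n,imaging.calibration(n))
print(imaging.calibration("wrist")); print(manip.read_t(),manip.read_tcp_pos(),manip.read_ee_rot())
E
```

```text
pics
scene {'fx': 462.2013571772237, 'fy': 462.2013571772237, 'cx': 276.0533291507419, 'cy': 214.1026429285829, 'D': array([-0.006914,  0.      ,  0.      ,  0.      ,  0.      ]), 'eye': array([0.98127085, 0.58101177, 0.83108064]), 'orientation': array([0.11858456, 0.34768435, 0.88316371, 0.29167647])}
top {'fx': 412.15144976687066, 'fy': 412.15144976687066, 'cx': 279.68024110463483, 'cy': 212.60305962572696, 'D': array([-0.10646008,  0.        ,  0.        ,  0.        ,  0.        ]), 'eye': array([0.44427233, 0.0036309 , 1.10950241]), 'orientation': array([ 0.0350094 , -0.04898255, -0.70548279,  0.70616505])}
{'fx': 302.78022583506595, 'fy': 302.78022583506595, 'cx': 275.89552926476455, 'cy': 210.69441063828953, 'D': array([-0.03418286,  0.        ,  0.        ,  0.        ,  0.        ]), 'hand_eye': array([[-7.70371951e-04,  2.71982115e-01, -9.62301998e-01,
        -1.21035485e-01],
       [ 9.99999703e-01,  2.24158825e-04, -7.37195322e-04,
         2.03988826e-03],
       [ 1.52045423e-05, -9.62302280e-01, -2.71982207e-01,
        -7.08099931e-02],
       [ 0.00000000e+00,  0.00000000e+00,  0.00000000e+00,
         1.00000000e+00]])}
0.1 [0.27125647 0.59014962 0.26293125] [ 0.15056539  0.69083339 -0.15164713  0.69071154]
```

View pics/scene0.png

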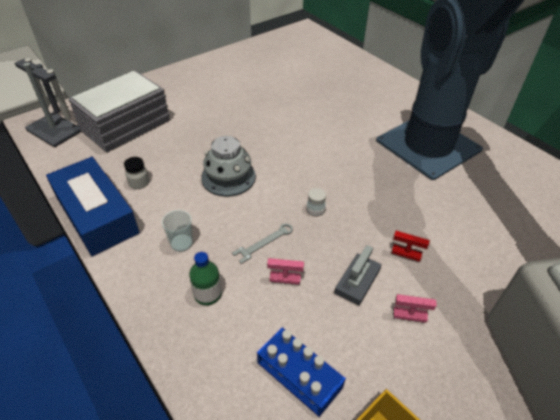

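View pics/top0.png

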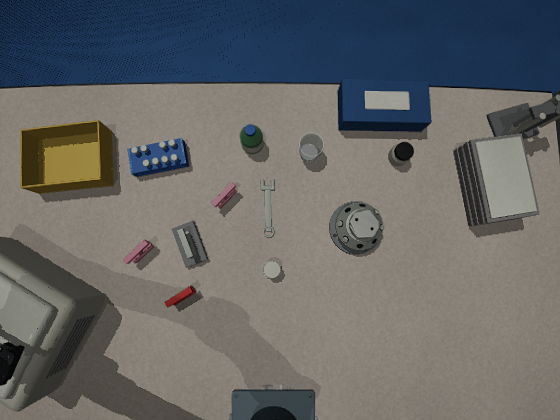

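Top view: the candidates for the spanner are the grey one in its grey rest at (189,243), pink ones at (225,195) and (140,250), and a red one at (181,296). I choose the grey one. The rotor and ring are at about (360,226). One close crop to check the choice, plus rough rays.

```bash
cat > h.py <<'E'
from station import manip, imaging
import cv2, numpy as np
from scipy.spatial.transform import Rotation as R
def campose(name, cal, tcp=None):
    if name!="wrist": return np.array(cal["eye"]), R.from_quat(cal["orientation"]).as_matrix()
    p,q=tcp; H=cal["hand_eye"]; M=R.from_quat(q).as_matrix()
    return p+M@H[:3,3], M@H[:3,:3]
def K(cal): return np.array([[cal["fx"],0,cal["cx"]],[0,cal["fy"],cal["cy"]],[0,0,1]])
def cast(name, uv, z, tcp=None):
    cal=imaging.calibration(name); e,M=campose(name,cal,tcp)
    n=cv2.undistortPoints(np.array(uv,float).reshape(-1,1,2),K(cal),cal["D"]).reshape(-1,2)
    d=(M@np.c_[n[:,0],-n[:,1],-np.ones(len(n))].T).T
    return e+d*((z-e[2])/d[:,2])[:,None]
def proj(name, P, tcp=None):
    cal=imaging.calibration(name); e,M=campose(name,cal,tcp)
    c=(np.atleast_2d(P)-e)@M; c=c*[1,-1,-1]
    return cv2.projectPoints(c,np.zeros(3),np.zeros(3),K(cal),cal["D"])[0].reshape(-1,2)
def snap(fn):
    tcp=(np.array(manip.read_tcp_pos()),np.array(manip.read_ee_rot()))
    im=imaging.camera("wrist"); cv2.imwrite(f"pics/{fn}.png",im[:,:,::-1]); np.savez(f"pics/{fn}.npz",p=tcp[0],q=tcp[1]); return im,tcp
def load(fn):
    d=np.load(f"pics/{fn}.npz"); return cv2.imread(f"pics/{fn}.png")[:,:,::-1],(d["p"],d["q"])
def down(yaw):  # tool x down, jaw axis y at angle yaw in world xy
    y=np.array([np.cos(yaw),np.sin(yaw),0]); x=np.array([0,0,-1.]); return R.from_matrix(np.c_[x,y,np.cross(x,y)]).as_quat()
E
python3 - <<'E'
from h import *
im=cv2.imread("pics/top0.png")
a=cv2.resize(im[208:278,154:224],(400,400),interpolation=2); b=cv2.resize(im[190:260,325:395],(400,400),interpolation=2)
cv2.imwrite("pics/crop0.png",np.clip(np.hstack([a,b])*1.5,0,255))
print(cast("top",[[189,243]],.073),cast("top",[[363,224]],.112),cast("top",[[355,229]],0.02),cast("scene",[[362,262]],.073),cast("scene",[[227,148]],.112))
print("jar",cast("top",[[272,270]],.055), R.from_quat(manip.read_ee_rot()).as_matrix())
E
```

```text
[[0.49060368 0.21118485 0.073     ]] [[ 0.53572771 -0.22035251  0.112     ]] [[ 0.53075028 -0.2190735   0.02      ]] [[0.49160461 0.22759922 0.073     ]] [[ 0.5393283  -0.20559499  0.112     ]]
jar [[0.42339336 0.00227756 0.055     ]] [[-4.95251325e-04  4.17520046e-01  9.08667577e-01]
 [-1.45765740e-03  9.08666422e-01 -4.17520310e-01]
 [-9.99998815e-01 -1.53130351e-03  1.58582938e-04]][ WARN:0@0.088] global loadsave.cpp:1063 imwrite_ Unsupported depth image for selected encoder is fallbacked to CV_8U.
```

View pics/crop0.png

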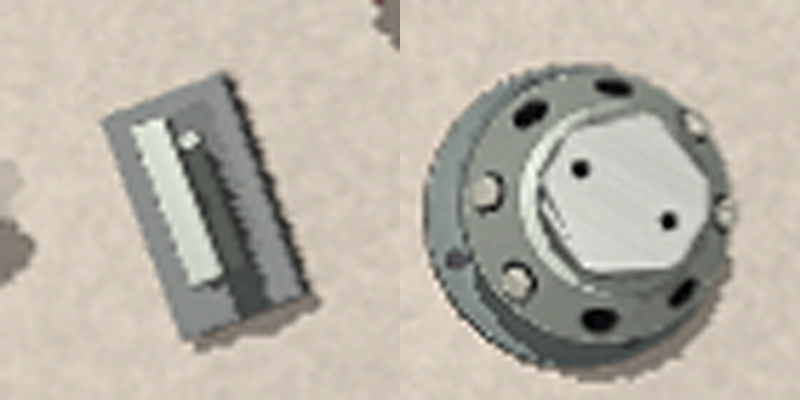

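Crop: left is the grey spanner standing in its grey rest, handle corners roughly (133,125)-(168,118)-(222,275)-(187,285). Right is the ring with its two holes at (580,169) and (669,221) crop px. The choice is confirmed. Next, wrist views over the spanner and ring at two opposite yaws, so the camera bias cancels.

Run:
```python
from h import *
c=lambda u,v,x0,y0:[u*70/400+x0-.4,v*70/400+y0-.4]
hp=[c(*p,154,208) for p in [(133,125),(168,118),(222,275),(187,285)]]
H=cast("top",hp,.082); d=(H[3]-H[0]+H[2]-H[1])/2; print(H.mean(0),np.linalg.norm(d),np.linalg.norm(H[1]-H[0]),ah:=np.arctan2(d[1],d[0]))
P=cast("top",[c(180,169,325,190),c(269,221,325,190)],.112); r=P[1]-P[0]; print(P.mean(0),np.linalg.norm(r),ar:=np.arctan2(r[1],r[0]))
s=H.mean(0); m=P.mean(0)
def toz(a,k): return down(a+np.pi/2+k*np.pi)
for nm,o,a,zt in(("s",s,ah,.082),("r",m,ar,.112)):
  for k in(0,1):
    q=toz(a,k)
    for h in(.2,.17,.23):
      j=manip.solve_ik([o[0],o[1],zt+h],q)
      print(nm,k,h,None if j is None else np.round(j,2))
```

```text
[0.49094475 0.22036801 0.082     ] 0.07355324059117556 0.01569323927015489 -2.789534361573602
[ 0.5364043  -0.22258269  0.112     ] 0.04424362328572648 -2.101173776574707
s 0 0.2 [-0.98  0.36  0.6   1.84 -0.24  1.01 -1.5 ]
s 0 0.17 [-0.97  0.4   0.59  1.87 -0.27  0.94 -1.47]
s 0 0.23 [-0.99  0.33  0.61  1.81 -0.21  1.07 -1.52]
s 1 0.2 [-0.49  0.33 -0.02  1.82  0.01  1.    1.41]
s 1 0.17 [-0.48  0.36 -0.04  1.85  0.02  0.93  1.4 ]
s 1 0.23 [-0.5   0.29 -0.01  1.78  0.    1.07  1.41]
r 0 0.2 [-0.36  0.52  0.96  1.71 -0.46  1.15  0.2 ]
r 0 0.17 [-0.36  0.56  0.97  1.75 -0.51  1.11  0.24]
r 0 0.23 [-0.36  0.48  0.95  1.68 -0.41  1.21  0.16]
r 1 0.2 [ 1.05  0.59 -1.07  1.63  0.54  1.25  2.49]
r 1 0.17 [ 1.05  0.63 -1.07  1.67  0.59  1.2   2.45]
r 1 0.23 [ 1.06  0.56 -1.07  1.59  0.5   1.29  2.52]
```

```bash
cat >> h.py <<'E'
S0=np.array([.4909,.2204]);AH=-2.7895;M0=np.array([.5364,-.2226]);AR=-2.1012
def toz(a,k): return down(a+np.pi/2+k*np.pi)
E
python3 - <<'E'
from h import *
for fn,o,a,zt,k in(("s1",S0,AH,.082,1),("s0",S0,AH,.082,0),("r0",M0,AR,.112,0)):
    manip.reach([*o,zt+.2],toz(a,k)); im,t=snap(fn); print(fn,manip.read_t(),t[0],proj("wrist",[*o,zt],t))
I=[cv2.imread(f"pics/{f}.png")[60:360,140:420] for f in("s1","s0","r0")]
cv2.imwrite("pics/w3.png",np.hstack(I)[:, :])
E
python3 -c "
import cv2;i=cv2.imread('pics/w3.png');cv2.imwrite('pics/w3s.png',cv2.resize(i,(798,285)))"
```

```text
s1 1.7333 [0.49057377 0.22149014 0.28198612] [[272.60749202 191.20547491]]
s0 2.0333 [0.49073276 0.22092806 0.28194077] [[273.22665715 191.27589483]]
r0 3.725 [ 0.53682668 -0.22126265  0.31173585] [[277.4118579  195.46528561]]
```

View pics/w3s.png

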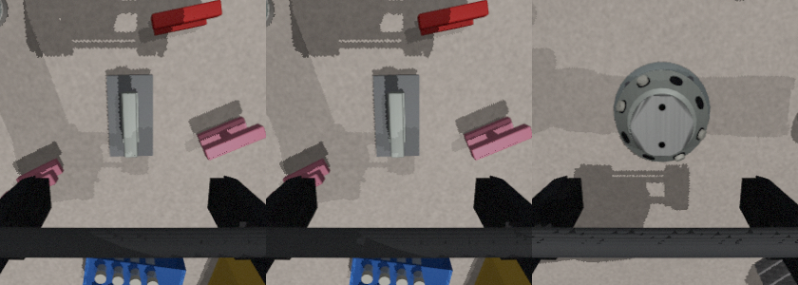

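The wrist shots show the handle at about w3s (130,125) and the ring holes at (662,107) and (662,145). `reach` collapsed the half turn, so s1 and s0 are the same view. I'll flip with `set_joints` at the ring and extract features from both.

```bash
cat >> h.py <<'E'
def holes(fn,z=.112,guess=None):
    im,t=load(fn); g=cv2.cvtColor(im,cv2.COLOR_RGB2GRAY).astype(float)
    if guess is None: guess=np.array([[*(M0+s*.022*np.array([np.cos(AR),np.sin(AR)])),z] for s in(-1,1)])
    out=[]
    for u,v in proj("wrist",guess,t):
        u,v=int(round(u)),int(round(v)); w=9; p=g[v-w:v+w+1,u-w:u+w+1]
        wt=(p<p.min()+.5*(np.median(p)-p.min())).astype(np.uint8); n,l,st,ce=cv2.connectedComponentsWithStats(wt)
        k=min(range(1,n),key=lambda i:(st[i,4]<8)*99+np.linalg.norm(ce[i]-w)); 
        m=(l==k)*np.clip(np.median(p)-p,0,None); yy,xx=np.mgrid[:2*w+1,:2*w+1]
        out.append([u-w+(m*xx).sum()/m.sum(),v-w+(m*yy).sum()/m.sum()]); print(fn,"hole",out[-1],st[k,4])
    P=cast("wrist",out,z,t); d=P[1]-P[0]
    return P.mean(0),np.linalg.norm(d),np.arctan2(d[1],d[0]),t
def handle(fn,z=.082):
    im,t=load(fn); g=cv2.cvtColor(im,cv2.COLOR_RGB2GRAY); s=cv2.cvtColor(im,cv2.COLOR_RGB2HSV)[...,1]
    u,v=proj("wrist",[*S0,z],t)[0].astype(int); q=g[v-3:v+4,u-2:u+3]; lvl=np.median(q)
    m=((abs(g.astype(float)-lvl)<22)&(s<40)).astype(np.uint8); m[:v-60]=0;m[v+60:]=0;m[:,:u-30]=0;m[:,u+30:]=0
    n,l,st,ce=cv2.connectedComponentsWithStats(m); k=l[v,u]; pts=np.argwhere(l==k)[:,::-1]
    P=cast("wrist",pts,z,t)[:,:2]; r=cv2.minAreaRect((P*1e4).astype(np.float32)); print(fn,lvl,st[k],np.array(r[0])/1e4,np.array(r[1])/1e4,r[2])
    c=P.mean(0); w,V=np.linalg.eigh(np.cov((P-c).T)); print("mean",c,"dims",np.sqrt(12*w),"ang",np.arctan2(*V[::-1,1]))
    return c,t
E
python3 - <<'E'
from h import *
j=manip.solve_ik([*M0,.312],toz(AR,1)); manip.set_joints(j); snap("r1"); print(manip.read_t(),manip.read_tcp_pos())
for f in("r0","r1"):
    P,L,a,t=holes(f); M=R.from_quat(t[1]).as_matrix(); print(P,L,a,"toolpos",M.T@(P-t[0]),"jaw yaw",np.arctan2(M[1,1],M[0,1]), "x",M[:,0])
for f in("s1","s0"): 
    c,t=handle(f); M=R.from_quat(t[1]).as_matrix(); print("tool",M.T@([*c,.082]-t[0]),np.arctan2(M[1,1],M[0,1]))
E
```

```text
4.025 [ 0.53651554 -0.22227143  0.31195244]
r0 hole [np.float64(276.5721290322581), np.float64(172.4898064516129)] 33
r0 hole [np.float64(276.32283950617284), np.float64(212.08734567901234)] 29
[ 0.53706448 -0.21936292  0.112     ] 0.04382842191733731 -2.104045740914675 toolpos [ 0.19973734 -0.00061932 -0.00163984] jaw yaw -0.5275620309856465 x [-2.63488312e-04  8.56464421e-04 -9.99999599e-01]
r1 hole [np.float64(276.19246965568493), np.float64(171.55982164973992)] 36
r1 hole [np.float64(276.1200119118523), np.float64(211.14383561643837)] 31
[ 0.53709972 -0.21932143  0.112     ] 0.04377183384500683 -2.1016699281868405 toolpos [ 0.19994333 -0.00093338 -0.00263167] jaw yaw -0.5292959958765427 x [-5.33452800e-05  1.62092874e-04 -9.99999985e-01]
s1 164.0 [270 159  16  67 841] [0.48892344 0.22189456] [0.07333648 0.01580363] 22.56516456604004
mean [0.48707947 0.22018998] dims [0.01422354 0.07229344] ang -2.7654624319757724
tool [ 1.99985946e-01 -1.15376627e-04 -3.73604314e-03] 1.9240053226333294
s0 165.0 [270 159  15  67 799] [0.48942607 0.22066985] [0.07331578 0.01343233] 21.90692710876465
mean [0.48767625 0.22004744] dims [0.01304078 0.07268537] ang -2.7563393899357953
tool [ 0.199941    0.00021481 -0.0031591 ] 1.923747608990091
```

Run:
```python
from h import *
manip.reach([*S0,.282],toz(AH,1)); snap("s2"); j=np.array(manip.read_joint_pos()); print(j,manip.read_t())
j[6]+=np.pi*(1 if j[6]<0 else -1); manip.set_joints(list(j)); snap("s3"); print(manip.read_t())
V=[]
for f in("s2","s3"):
    c,t=handle(f); M=R.from_quat(t[1]).as_matrix(); print("tool",M.T@([*c,.082]-t[0]),np.arctan2(M[1,1],M[0,1]))
    u,v=proj("wrist",[*S0,.082],t)[0].astype(int); print(u,v); im=load(f)[0][v-50:v+50,u-50:u+50,::-1]; V.append(cv2.resize(im,(400,400),interpolation=0))
cv2.imwrite("pics/s23.png",np.hstack(V))
```

```text
[-0.51425931  0.32495703  0.01348693  1.81801355 -0.00442668  0.9987173
  1.42087879] 5.7167
8.4167
s2 166.0 [272 159  15  67 806] [0.49116523 0.22026301] [0.07320255 0.01483398] 20.521745681762695
mean [0.48881217 0.21940607] dims [0.01343627 0.07283077] ang -2.7634269748446183
tool [ 0.20000208  0.0012143  -0.00245695] 1.9200904342707799
279 192
s3 141.0 [ 246  133   60  108 2952] [0.49466592 0.22295735] [0.11773036 0.06665421] 20.024110794067383
mean [0.48753036 0.21670743] dims [0.07045704 0.12222035] ang -2.8348969539904516
tool [0.19997576 0.00078439 0.00457935] -1.2212922794318204
276 193
```

View pics/s23.png

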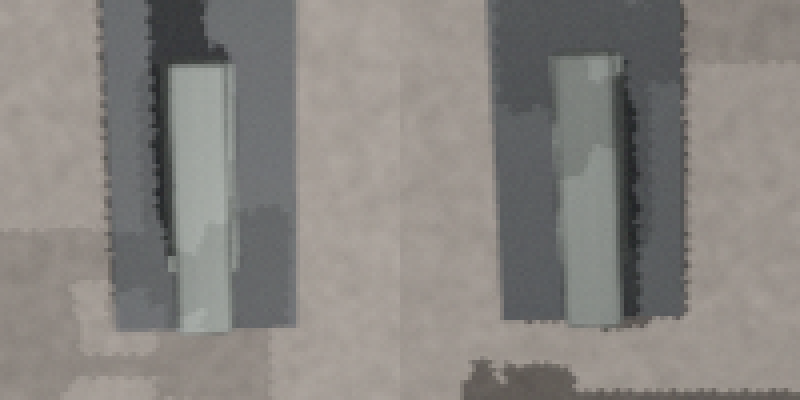

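Crop s23: the handle top face spans (168..226,65)-(180..232,330) left and (150..222,57)-(166..222,325) right. I'll cast the corners from both opposed views.

Run:
```python
from h import *
for f,o,C in(("s2",(229,142),[(168,65),(228,65),(232,330),(180,330)]),("s3",(226,143),[(153,57),(218,57),(221,325),(166,325)])):
    t=load(f)[1]; M=R.from_quat(t[1]).as_matrix()
    P=cast("wrist",[[x/4+o[0]-.5,y/4+o[1]-.5] for x,y in C],.082,t); c=P.mean(0); d=P[2]+P[3]-P[0]-P[1]
    print(f,c,"tcp",t[0],"tool",M.T@(c-t[0]),"len",np.linalg.norm(d)/2,"ang",np.arctan2(d[1],d[0]),np.linalg.norm(P[1]-P[0]),np.linalg.norm(P[3]-P[2]), "endT",M.T@((P[0]+P[1])/2-t[0]),"endB",M.T@((P[2]+P[3])/2-t[0]))
# block far/near edges from s2, s3 at z=.022 : crop bottom edges
t=load("s2")[1]; print(cast("wrist",[[115/4+228.5,328/4+141.5],[297/4+228.5,328/4+141.5]],.022,t))
t=load("s3")[1]; print(cast("wrist",[[103/4+225.5,320/4+142.5],[286/4+225.5,320/4+142.5]],.022,t))
```

```text
s2 [0.49008729 0.21971871 0.082     ] tcp [0.4914851  0.2192261  0.28200292] tool [ 0.20000222  0.00107166 -0.00115183] len 0.07334379762554274 ang 0.3815986435894204 0.015767618729170346 0.01451292681636264 endT [ 2.00001706e-01 -1.12799203e-04 -3.78045968e-02] endB [0.20000273 0.00225613 0.03550093]
s3 [0.49137324 0.22486521 0.082     ] tcp [0.49152279 0.21913246 0.28197517] tool [ 0.19997166 -0.00556427 -0.00182469] len 0.07407613275776637 ang -2.7655406414793093 0.017066477407135454 0.015345896514072428 endT [ 0.19997064 -0.00654744 -0.0388497 ] endB [ 0.19997267 -0.0045811   0.03520033]
[[0.55230465 0.21233958 0.022     ]
 [0.53164152 0.26895732 0.022     ]]
[[0.4294368  0.23361395 0.022     ]
 [0.45018377 0.17673808 0.022     ]]
```

Averaging the opposed views: handle centre (.4907,.2223), angle about .37, camera bias about (-2.2,-1.5) mm in tool y,z. The corrected ring centre is (.5382,-.2217) and the hole line is at -2.103. The block measures 60 x 108 mm, centre (.4909,.2229), yaw .35, which matches its given size. Now the grasp.

Run:
```python
from h import *
manip.gripper_to(1.0)
q=toz(.37,0)
manip.reach([.4907,.2223,.15],q); print(manip.read_joint_pos()[6],manip.read_tcp_pos())
print(manip.move_straight([.4907,.2223,.079],q,rate=.08,max_force=8),manip.read_tcp_pos())
manip.gripper_to(0,60); manip.sleep(.2); print("w",manip.read_width()*88,manip.read_tcp_pos(),manip.read_ft_force())
print(manip.move_straight([.4907,.2223,.15],q,rate=.1)); manip.sleep(.2)
print(manip.read_width()*88,manip.read_ft_force(),manip.read_ft_torque(),manip.read_t(),manip.read_tcp_pos())
for k in(0,1):
  for p in(0,-.9): j=manip.solve_ik([.5382,-.2217,.2],toz(-2.103+p,k)); print(k,p,None if j is None else np.round(j,2))
cv2.imwrite("pics/sc1.png",imaging.camera("scene")[180:330,300:450,::-1].repeat(3,0).repeat(3,1))
```

```text
0.7510737132096709 [0.49066472 0.22228778 0.14997509]
False [0.49093642 0.22257571 0.07939883]
w 15.120344800835856 [0.49069071 0.22233731 0.07899557] [ 0.36483873  0.59614377 -0.75309762]
False
15.142579913383747 [-0.2179712   0.0611115  -2.39565644] [0.05607884 0.04820862 0.00547698] 14.1417 [0.49035009 0.22215979 0.14940079]
0 0 [ 0.76  0.57 -0.61  1.75  0.39  0.94 -0.54]
0 -0.9 [-0.08  0.55  0.54  1.8  -0.35  0.89 -0.81]
1 0 [ 1.11  0.86 -1.23  1.73  0.87  1.21  2.25]
1 -0.9 [ 1.05  0.77 -1.09  1.73  0.76  1.12  1.43]
```

View pics/sc1.png

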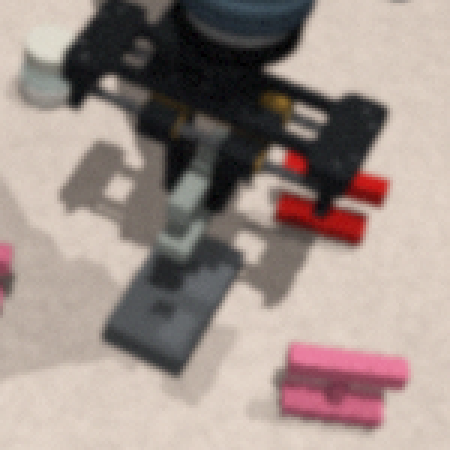

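The spanner is off the rest: 2.2 N load, 15.1 mm width, empty sockets visible, head upright below the gripper. Going to the ring and feeling down.

```bash
cat >> h.py <<'E'
RC=np.array([.5382,-.2217]);RA=-2.103
E
python3 - <<'E'
from h import *
q=toz(RA,0)
manip.move_straight([.4907,.2223,.2],rate=.15)
manip.reach([*RC,.21],q); print(np.round(manip.read_joint_pos(),2),manip.read_t())
manip.move_straight([*RC,.183],q,rate=.06); manip.sleep(.2)
M=R.from_quat(manip.read_ee_rot()).as_matrix(); print(manip.read_tcp_pos(),np.arctan2(M[1,1],M[0,1]),M[:,0])
f0=np.array(manip.read_ft_force()); print("f0",f0)
print(manip.move_straight([*RC,.1685],q,rate=.015,max_force=4)); print(manip.read_tcp_pos(),np.array(manip.read_ft_force())-f0,manip.read_t())
cv2.imwrite("pics/sc2.png",imaging.camera("scene")[90:210,160:310,::-1].repeat(4,0).repeat(4,1)); im,t=snap("w5")
E
```

```text
[ 0.76  0.56 -0.62  1.74  0.38  0.96 -0.53] 16.3167
[ 0.53847949 -0.22177365  0.18337409] -0.5322298619297317 [ 7.13519831e-04 -2.44338980e-04 -9.99999716e-01]
f0 [-0.03316731 -0.6325734  -2.71764876]
True
[ 0.5379297  -0.22167642  0.16892142] [-1.19385437  0.03232732  8.85698472] 18.0
```

View pics/sc2.png

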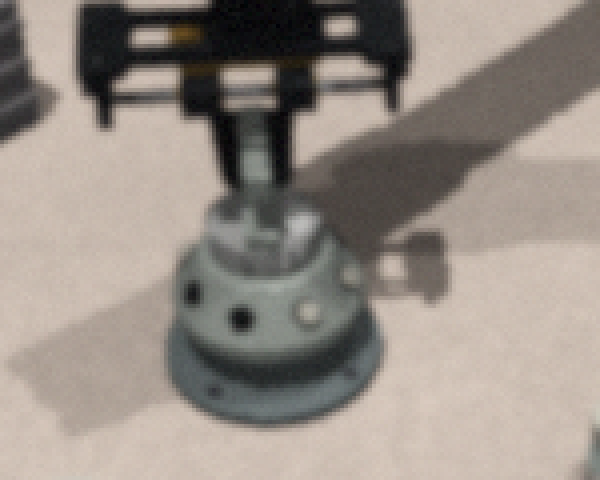

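TCP z stopped at .1689 against .169 expected for fully home, so both prongs dropped in first time. Turning clockwise (yaw decreasing) in small steps with torque watched.

```bash
cat > turn.py <<'E'
from h import *
import sys
def turn(y0,y1,step,lim,c):
    t0=np.array(manip.read_ft_torque())[2] if y0==0 else float(open("t0").read())
    open("t0","w").write(str(t0)); y=y0
    while y<y1:
        y=min(y+step,y1); hit=manip.move_straight([*c,.1687],toz(RA-y,0),rate=.01,max_force=12)
        manip.sleep(.08)
        M=R.from_quat(manip.read_ee_rot()).as_matrix(); a=(RA+np.pi/2)-np.arctan2(M[1,1],M[0,1]); a=(a+np.pi/2)%np.pi-np.pi/2
        tz=manip.read_ft_torque()[2]-t0; f=np.array(manip.read_ft_force()); p=manip.read_tcp_pos()
        print(f"cmd {y:.3f} act {a:.3f} tz {tz:.3f} f {np.round(f,1)} p {np.round(p,4)} j7 {manip.read_joint_pos()[6]:.2f} t {manip.read_t():.2f} {hit}")
        if abs(tz)>lim: print("limit"); break
E
python3 -c "
from turn import *
turn(0,.2,.05,.33,[.5380,-.2217])"
```

```text
cmd 0.050 act 0.048 tz 0.038 f [-3.1  1.   5.7] p [ 0.5378 -0.2214  0.169 ] j7 -0.61 t 18.48 False
cmd 0.100 act 0.099 tz 0.062 f [-3.1  0.7  5.7] p [ 0.5378 -0.2215  0.169 ] j7 -0.65 t 18.81 False
cmd 0.150 act 0.148 tz 0.076 f [-2.2  0.2  5. ] p [ 0.5379 -0.2215  0.169 ] j7 -0.69 t 19.14 False
cmd 0.200 act 0.198 tz 0.021 f [-2.9  1.2  5.5] p [ 0.5379 -0.2216  0.169 ] j7 -0.74 t 19.48 False
```

```bash
python3 -c "
from turn import *
turn(.2,.6,.05,.33,[.5380,-.2217])"
python3 - <<'E'
import sys; sys.path.insert(0,'.')
from h import *
cv2.imwrite("pics/sc3.png",imaging.camera("scene")[90:210,160:310,::-1].repeat(4,0).repeat(4,1))
E
```

```text
cmd 0.250 act 0.248 tz 0.072 f [-3.3  1.3  6.2] p [ 0.5379 -0.2216  0.169 ] j7 -0.78 t 19.81 False
cmd 0.300 act 0.298 tz 0.045 f [-3.3  1.4  6.5] p [ 0.5379 -0.2216  0.169 ] j7 -0.82 t 20.14 False
cmd 0.350 act 0.348 tz 0.048 f [-2.9  0.3  6.3] p [ 0.5379 -0.2217  0.1689] j7 -0.87 t 20.48 False
cmd 0.400 act 0.398 tz 0.136 f [-2.7  0.7  4.9] p [ 0.538  -0.2217  0.169 ] j7 -0.91 t 20.81 False
cmd 0.450 act 0.448 tz 0.070 f [-2.8  0.3  4.9] p [ 0.538  -0.2217  0.1689] j7 -0.95 t 21.14 False
cmd 0.500 act 0.497 tz 0.054 f [-2.7 -0.1  6.2] p [ 0.538  -0.2218  0.169 ] j7 -0.99 t 21.48 False
cmd 0.550 act 0.547 tz 0.131 f [-3.1  0.5  5.7] p [ 0.538  -0.2218  0.169 ] j7 -1.04 t 21.81 False
cmd 0.600 act 0.597 tz 0.059 f [-2.3  0.5  5.4] p [ 0.538  -0.2218  0.1689] j7 -1.08 t 22.14 False
```

View pics/sc3.png

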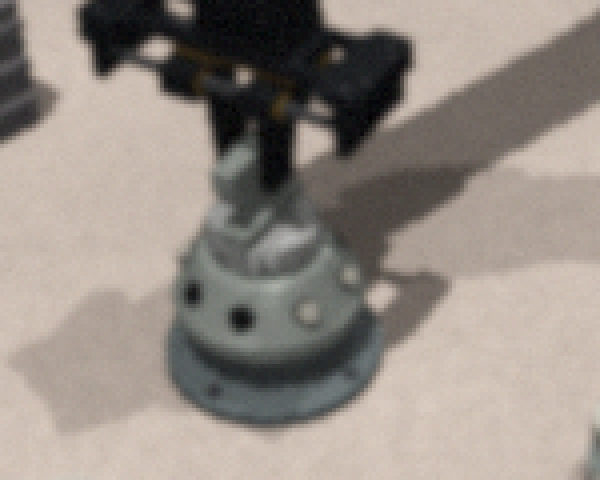

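The spanner and ring have turned together. Continuing with smaller steps towards the stop.

```bash
python3 -c "
from turn import *
turn(.6,1.0,.025,.3,[.5380,-.2217])"
```

```text
cmd 0.625 act 0.622 tz 0.111 f [-2.6  0.9  5.7] p [ 0.538  -0.2219  0.169 ] j7 -1.10 t 22.52 False
cmd 0.650 act 0.647 tz 0.152 f [-2.7 -0.2  5.3] p [ 0.538  -0.2219  0.169 ] j7 -1.12 t 22.86 False
cmd 0.675 act 0.672 tz 0.144 f [-3.  -0.4  5. ] p [ 0.538  -0.2219  0.169 ] j7 -1.15 t 23.19 False
cmd 0.700 act 0.697 tz 0.136 f [-3.1  1.1  5.1] p [ 0.538  -0.2219  0.1689] j7 -1.17 t 23.52 False
cmd 0.725 act 0.722 tz 0.117 f [-3.2  0.   4.4] p [ 0.538  -0.2219  0.1689] j7 -1.19 t 23.86 False
cmd 0.750 act 0.747 tz 0.207 f [-2.7  0.6  4.8] p [ 0.538  -0.222   0.1689] j7 -1.21 t 24.19 False
cmd 0.775 act 0.772 tz 0.104 f [-3.1  0.5  4.7] p [ 0.538  -0.222   0.1689] j7 -1.23 t 24.52 False
cmd 0.800 act 0.797 tz 0.050 f [-2.3  0.3  5.6] p [ 0.538 -0.222  0.169] j7 -1.25 t 24.86 False
cmd 0.825 act 0.822 tz 0.369 f [-1.9  0.1  5.1] p [ 0.538  -0.2219  0.1689] j7 -1.27 t 25.19 False
limit
```

```bash
python3 -c "
from turn import *
import numpy as np
print(np.mean([manip.read_ft_torque()[2] for _ in range(5)])-float(open('t0').read()), open('t0').read())
turn(.825,.837,.006,.5,[.5380,-.2219])
manip.sleep(.2); print(manip.read_ft_torque()[2]-float(open('t0').read()))"
```

```text
0.3692135062502063 0.019420157370845625
cmd 0.831 act 0.827 tz 0.469 f [-3.2  0.3  5.2] p [ 0.538  -0.2219  0.1689] j7 -1.28 t 25.52 False
cmd 0.837 act 0.833 tz 0.543 f [-2.8  0.5  6.2] p [ 0.538  -0.2219  0.1689] j7 -1.28 t 25.86 False
limit
0.5102758969769197
```

Torque climbs linearly (.37 to .54 N m over 0.012 rad) with no further give, so this is the hard stop. Unload, lift out, return to the rest.

Run:
```python
from h import *
c=[.5380,-.2219]; t0=float(open("t0").read())
for y in(.81,.785,.765):
    manip.move_straight([*c,.1692],toz(RA-y,0),rate=.01); manip.sleep(.1); print(y,manip.read_ft_torque()[2]-t0,manip.read_ft_force())
q=toz(RA-.765,0)
print(manip.move_straight([*c,.183],q,rate=.03,max_force=8),manip.read_tcp_pos(),manip.read_ft_force())
manip.move_straight([*c,.22],q,rate=.1)
manip.reach([.4907,.2223,.18],toz(.37,0)); print(manip.read_t(),manip.read_joint_pos()[6])
q=toz(.37,0); manip.move_straight([.4907,.2223,.095],q,rate=.1); manip.sleep(.15); f0=np.array(manip.read_ft_force())
print(manip.move_straight([.4907,.2223,.0787],q,rate=.03,max_force=5),manip.read_tcp_pos(),np.array(manip.read_ft_force())-f0,manip.read_t())
im=imaging.camera("top"); cv2.imwrite("pics/top1.png",im[:,:,::-1])
a=cv2.resize(im[208:278,154:224],(400,400),interpolation=2); b=cv2.resize(im[190:260,325:395],(400,400),interpolation=2)
cv2.imwrite("pics/crop1.png",np.clip(np.hstack([a,b])*1.5,0,255).astype(np.uint8)[:,:,::-1])
```

```text
0.81 0.167263138894297 [-0.98999472 -0.02996803  1.26362909]
0.785 -0.015702135056048547 [-0.78326043 -0.78084074 -1.75194722]
0.765 -0.0688670560681923 [-0.68127509 -0.15417479 -2.05005907]
False [ 0.53798089 -0.22190564  0.18309875] [-0.27419598 -0.82445861 -2.29161907]
29.975 0.8083087002571044
True [0.49046418 0.2220281  0.07895752] [0.83303459 0.12583242 6.91196633] 31.6583
```

View pics/crop1.png

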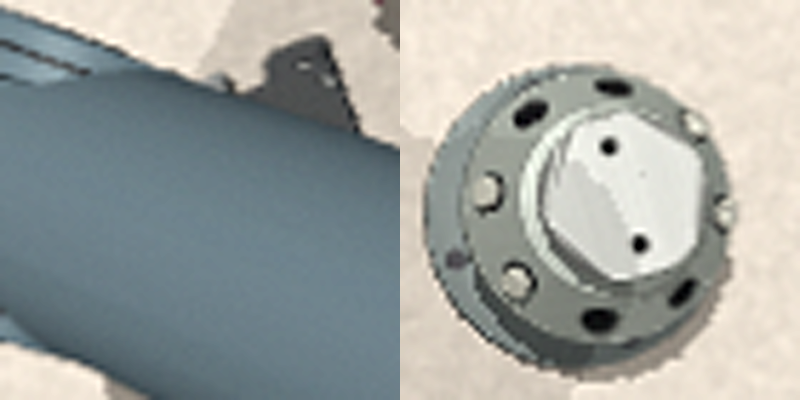

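The ring's holes moved from 30.3° to 72.5° in the picture, a turn of about 0.74 rad clockwise (needed: .65 to .9). The spanner bottomed at TCP z .0790, as expected for fully down. Release and check.

Run:
```python
from h import *
manip.gripper_to(1.0); manip.sleep(.1)
manip.move_straight([.4905,.2221,.17],rate=.1)
manip.reach([.42,.06,.30],manip.read_ee_rot()); manip.sleep(.1); print(manip.read_t(),manip.read_tcp_pos(),manip.read_ft_force())
im=imaging.camera("scene"); top=imaging.camera("top"); cv2.imwrite("pics/top2.png",top[:,:,::-1]); cv2.imwrite("pics/sc4.png",im[:,:,::-1])
a=cv2.resize(im[150:330,160:460],(480,288)); b=cv2.resize(im[235:310,325:400],(288,288)); c=cv2.resize(top[130:310,110:410],(480,288)); d=cv2.resize(top[208:278,154:224],(288,288))
cv2.imwrite("pics/fin.png",np.vstack([np.hstack([a,b]),np.hstack([c,d])])[:,:,::-1])
```

```text
35.0 [0.42006895 0.0609629  0.29940721] [0.37026297 0.23344406 0.64248954]
```

View pics/fin.png

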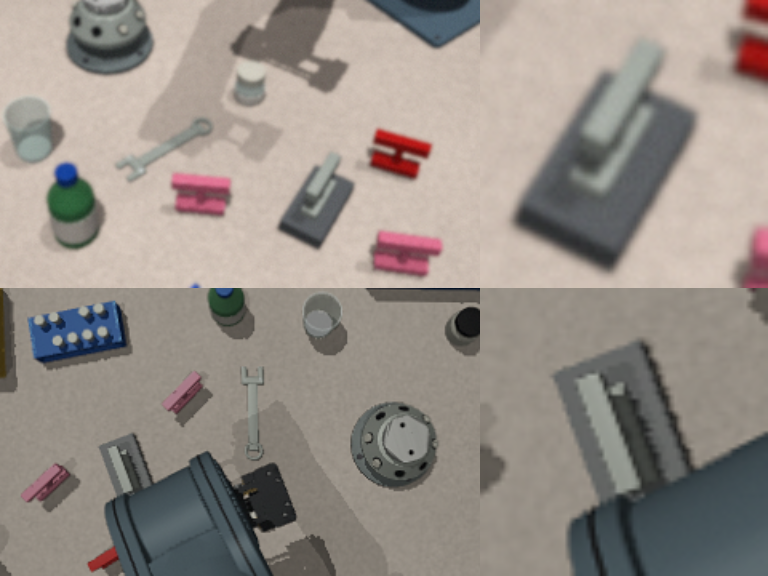

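The spanner stands upright with its head flat on the block, the ring shows the turned angle, and the bystanders are where they were. The gripper is clear, so I'm handing in.

```bash
python3 -c "
from station import manip
manip.finish_job()"
```

```text
the job is handed in; nothing more can be done
```

The lock ring is tightened against its stop and the spanner is back in its rest. I handed the job in at about 35 s of the 72 s allowed.

- **Seating:** I took the grey spanner from its rest, and both prongs dropped into the ring's holes on the first try. The tool stopped at z = .1689 m, against .169 expected for fully home.
- **Turning:** I turned the spanner clockwise until the reading climbed steadily to about 0.5 N m with no further give. At about 23 N on the prongs plus 5 N of downward press, that is under the 40 N limit. I then unloaded it and lifted it out.
- **Last checks:**
  - **Ring:** the top camera shows it turned by about 0.74 rad, within the 0.65–0.9 that was needed.
  - **Spanner:** it bottomed in its rest at z = .0790 m (.079 expected) and stands upright with its head flat on the block.
  - **Surroundings:** no bystander in the last pictures looks moved, judged by eye, and the gripper is open and clear.
- **Disagreements:**
  - **Turning torque:** it read only 0.05–0.2 N m above its in-contact starting value, below the stated 0.2 for most of the turn. The jump at the stop was clear.
  - **Wrist camera:** it was off by about 2–3 mm. I cancelled this using views from opposite sides.

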